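Unlatch the detector boom and hold it up

ROBOT

A 6-joint arm with a two-finger parallel gripper is mounted at the origin on the work surface. World frame = base frame: x ahead of the robot, y to its left, z up, the work surface at z = 0. Lengths are in m, angles in rad, forces in N, time in s.
With the tool pointing down it reaches from about 0.25 to 0.775 m from the base axis. Payload 4 kg.
Tool frame: the origin (TCP) lies midway between the tips of the shut fingers; the grasp point (between the pads) lies grip_point_offset behind it (grip_point_offset is the distance from the TCP to the grasp point, in m); z points along the fingers, y is the line along which they close (so a half turn about z gives the same grasp; the last joint's range is limited). The gripper opens to 94 mm and grips with 3 to 60 N. Pads are 16 mm wide; open, the fingers measure 119 mm over their backs; the gripper's body (75 mm by 177 mm) begins 78 mm behind the grasp point.
Start: joints at [1.005, 0.087, 1.371, -0, 1.684, -0.103], TCP at [0.246, 0.492, 0.206] pointing down, gripper open.
Joint ranges: [-3.1, 3.1], [-0.76, 2.03], [0.27, 2.55], [-1.08, 4.22], [0.17, 2.65], [-2.57, 2.57]. Speed limits (rad/s): [2.79, 2.79, 3.14, 3.14, 3.14, 3.14].

INTERFACE

Orientations are given as [roll, pitch, yaw] about the fixed x, y, z axes, in that order (R = Rz(yaw) Ry(pitch) Rx(roll)).
In Python, from bench import * gives the robot as it stands. The module is installed in compiled form; this text tells all that it offers.
- The arm moves only by the tool apply_moves, never from a script. Its argument "commands" is a list of rows, each a list of 7 numbers: the turn, a rotation vector about the world's x, y, z in rad, then the shift along the world's x, y, z in m, then the opening in per cent of the stroke, from 0 (shut) to 100 (fully open). In form: [[ax, ay, az, x, y, z, jaw], ...]. A call has exactly 5 rows; each row is the pose to reach, as a shift and turn from the pose commanded when the call began; what a row does not reach only later rows make up. A row lasts 1/10 s, in which the tool goes at most 50 mm and 8.59 degrees, less where a joint would pass 70% of its speed; a pose out of reach is approached as far as the arm can. A call with a gripper value outside its range is refused whole. The fingers move at their own pace and stop on an object; the grip force is fixed at half the most. Time passes only in rows, so rows that repeat a pose let the fingers close, or fill a call up. It gives the time, the measured TCP pose, the force, the opening and the grip force at its end, in the units of the state.
- get_obs(): the state, without advancing time (a new reading comes with each control period).
- snapshot(name): name is "scene" or "side" or "wrist"; returns a dict with "pixels" (420x560x3 uint8, red, green, blue), "vertical_fov" (degrees; the focal length in pixels is half the picture's height over the tangent of half this angle, whatever the lens; pixels are square), "cx", "cy" (the principal point, pixels), "k1" (the pictures are not rectified: a ray, as slopes to the right and down, at radius r is drawn at 1 + k1 r^2 times it, then the intrinsics apply), "rvec" (rotation vector, rad) and "tvec" (3), from world to camera coordinates, as OpenCV has them. Camera axes: x right, y down, z forward; pixel columns grow to the right and rows downward; lengths in m; the calibration is good to about 2 mm. A picture is of the moment at which its call begins. There is no depth.
- close_job(): hands the job in; it is judged then, once.
Trained networks look in the newest picture that a camera, given by its name, has taken for a name from the list of things; names that differ only in an ending like _2 or _b are one class to them, and where a whole thing is asked for, a point or a joint stands for the part that bears it (a point fixed in the world has none). Each returns a list of dicts, best first, with "score" (0 to 1); they miss things now and then, are a little off and sometimes report something else, mostly with a low value. They report only what shows in the picture. A call takes as long as a camera call.
- masks_of(camera, query): "mask" (420x560 bool, what is visible of it) and "extent" ([left, top, right, bottom] in pixels, round what is visible of it).
- place_of(camera, query): "pixel" ([column, row] in pixels: a listed point, or the origin of a listed thing).
The state is a dict: "time": time; "joint_positions": joint angles; "qvel": joint speeds; "joint_torque": joint torques, N m; "tool_pos": TCP position; "ee_rot": TCP orientation; "wrist_force": force on the tool from outside, world axes, zero at the start; "wrist_torque": the same for the moment, N m; "width": finger opening in m; "finger_force": force on a finger pad.
Only numpy, scipy, OpenCV 4.12 (cv2) and the standard library are available. Lean on these libraries where they do the work, as an engineer would, in place of code of your own. Each camera call takes 0.05 s, during which the arm holds its last target. There are 200 camera calls.

TASK

Two detector booms are locked down on their ball mounts; open the one with the orange latch handle so that its glass cell can be changed: pull the orange handle sideways against its spring until you feel it come up against its stop, then lift the boom off its ball by that handle until the coupler is at least 8 cm above where it sat. Finish while still gripping the handle and holding the boom up, quite still: do not let go. Leave the blue boom shut and the other things on the bench where they are.

Things in the scene. Friction and masses are not known exactly. Their poses are not given: they have to be found in the camera images.
- dock_orange: Fixed dock with the orange latch handle: aluminium base plate 330 x 90 mm (56 mm wide at the hinge end), 12 mm thick. Origin on the bench right under the steel ball (36 mm wide, top 64 mm up). z up; x points along the boom from hinge to ball; +y is the way the latch pulls out. Hinge axis: level, along y, at x = -240 mm, z = 72 mm. On the boom a detector head, top 112 mm up, 95 mm and more behind the handle.
- handle_orange (a point): Centre of the orange latch handle, an upright plastic paddle: 24 mm along the dock's x, 12 mm along its y (pinch it this way), 44 mm tall. With boom down and latch home it is right over the ball, 115 mm above the bench (paddle from 93 to 137 mm). Axes as the dock's while the boom is down. Moves with the latch and tips with the boom, its top towards the hinge.
- nose_orange (a point): Centre of the flat top of the dark steel coupler (56 x 48 mm) at the ball end of this white boom (0.4 to 0.7 kg, 240 mm from hinge to ball). 86 mm above the bench when shut; it rises on an arc about the hinge and falls back if let go. Boom travel 0 to 0.75 rad; 0.34 rad = 80 mm up. On it lies the latch's steel slider (36 x 56 mm, 7 mm thick) with the handle.
- latch_orange (a joint): Travel of this latch slider in m: 0 = home, bolt under the ball; grows as the handle is pulled sideways to the dock's +y, to a hard stop at 0.014. The bolt clears the ball from about 0.010; with it home the boom lifts no more than about 2 mm. A spring pulls it home: about 4 N at 0, 9 N at the stop.
- dock_blue: Fixed dock with the blue latch handle: aluminium base plate 330 x 90 mm (56 mm wide at the hinge end), 12 mm thick. Origin on the bench right under the steel ball (36 mm wide, top 64 mm up). z up; x points along the boom from hinge to ball; +y is the way the latch pulls out. Hinge axis: level, along y, at x = -240 mm, z = 72 mm. On the boom a detector head, top 112 mm up, 95 mm and more behind the handle.
- handle_blue (a point): Centre of the blue latch handle, an upright plastic paddle: 24 mm along the dock's x, 12 mm along its y (pinch it this way), 44 mm tall. With boom down and latch home it is right over the ball, 115 mm above the bench (paddle from 93 to 137 mm). Axes as the dock's while the boom is down. Moves with the latch and tips with the boom, its top towards the hinge.
- nose_blue (a point): Centre of the flat top of the dark steel coupler (56 x 48 mm) at the ball end of this white boom (0.4 to 0.7 kg, 240 mm from hinge to ball). 86 mm above the bench when shut; it rises on an arc about the hinge and falls back if let go. Boom travel 0 to 0.75 rad; 0.34 rad = 80 mm up. On it lies the latch's steel slider (36 x 56 mm, 7 mm thick) with the handle.
- latch_blue (a joint): Travel of this latch slider in m: 0 = home, bolt under the ball; grows as the handle is pulled sideways to the dock's +y, to a hard stop at 0.014. The bolt clears the ball from about 0.010; with it home the boom lifts no more than about 2 mm. A spring pulls it home: about 4 N at 0, 9 N at the stop.
- tube: Loose sample tube with green cap, 30 mm across, 115 mm tall, standing; origin at the centre of its underside. Bystander.
- reagent: Loose amber glass bottle, 68 mm across, 150 mm tall; origin at the centre of its underside. Bystander.
- beaker: Loose glass beaker, 70 mm across, 85 mm tall; origin at the centre of its underside. Bystander.
- mouse: Loose grey computer mouse, 100 x 60 x 32 mm; origin at the centre of its underside. Bystander.
- cell: Loose spare glass cell on a round foot, 42 mm across, 40 mm tall; origin at the centre of its underside. Bystander.
- tipbox: Loose blue pipette tip box, 120 x 85 x 60 mm; origin at the centre of its underside. Bystander.

How it is judged:
By the outcome, as a careful person would: the job done as asked, in the order asked, and still so for the second after the job is handed in, while the arm keeps its last pose, push and grip.
It also fails if it takes over 40 s, if anything falls off the work surface, if the arm or the gripper's body presses on something with over 40 N, if the wrist force passes 120 N, or if a joint passes its speed limit or range.

## Working session

There is one attempt and no reset: what is moved stays moved. The work goes in short steps, Python scripts to look and compute and a tool call to move; the robot and the scene stay as the last step left them, time stands still between calls to the robot, and variables do not carry over. Pictures are saved under pics/ and viewed, at most 10 in all, crops included, and the job is handed in when it is done.

Besides the shell and the picture viewer there is one more tool, called after "Call:" as name(argument=value, ...), one argument or row to a line, values as JSON. apply_moves: Moves the arm, as the interface text tells. Its arguments: {"type":"object","properties":{"commands":{"type":"array"}},"required":["commands"]}

```bash
mkdir -p pics; cat > h.py <<'E'
from bench import *
import numpy as np, cv2
def K(s):
    h,w=s["pixels"].shape[:2]; f=h/2/np.tan(np.radians(s["vertical_fov"])/2)
    return np.array([[f,0,s["cx"]],[0,f,s["cy"]],[0,0,1.]]), np.array([s["k1"],0,0,0,0.])
def ray(s,px):
    k,d=K(s); u=cv2.undistortPoints(np.array([[px]],float),k,d)[0,0]
    R=cv2.Rodrigues(np.array(s["rvec"],float))[0]; t=np.array(s["tvec"],float).ravel()
    v=R.T@np.array([u[0],u[1],1]); return -R.T@t, v/np.linalg.norm(v)
def at_z(s,px,z):
    c,v=ray(s,px); return c+v*(z-c[2])/v[2]
def tri(rays):
    A=sum(np.eye(3)-np.outer(v,v) for c,v in rays); b=sum((np.eye(3)-np.outer(v,v))@c for c,v in rays)
    return np.linalg.solve(A,b)
def proj(s,p):
    k,d=K(s); return cv2.projectPoints(np.array(p,float).reshape(-1,3),np.array(s["rvec"],float),np.array(s["tvec"],float),k,d)[0].reshape(-1,2)
def save(s,n): cv2.imwrite("pics/"+n,s["pixels"][:,:,::-1])
E
python3 - <<'E'
from h import *
S={}
for c in("scene","side"):
    S[c]=snapshot(c); save(S[c],c+"1.png")
P={}
for q in("handle_orange","nose_orange","dock_orange","handle_blue","nose_blue","dock_blue"):
    for c in S:
        r=place_of(c,q); print(q,c,[(np.round(x["pixel"]),round(x["score"],2)) for x in r[:2]])
        if r: P[q,c]=r[0]["pixel"]
    z={"h":.115,"n":.086,"d":0}[q[0]]
    for c in S:
        if (q,c) in P: print("  z",c,at_z(S[c],P[q,c],z).round(3))
    if (q,"scene") in P and (q,"side") in P: print("  tri",tri([ray(S[c],P[q,c]) for c in S]).round(3))
o=get_obs(); print({k:np.round(v,3) for k,v in o.items()}); 
try: print(grip_point_offset)
except Exception as e: print(e)
E
```

```text
handle_orange scene [(array([342., 220.]), 0.74)]
handle_orange side [(array([206., 185.]), 0.67)]
  z scene [0.498 0.153 0.115]
  z side [0.51  0.158 0.115]
  tri [0.506 0.156 0.119]
nose_orange scene [(array([340., 232.]), 0.77), (array([339., 220.]), 0.69)]
nose_orange side [(array([204., 193.]), 0.65), (array([338., 230.]), 0.37)]
  z scene [0.511 0.161 0.086]
  z side [0.503 0.164 0.086]
  tri [0.506 0.162 0.085]
dock_orange scene [(array([337., 254.]), 0.86)]
dock_orange side [(array([207., 218.]), 0.57), (array([294., 186.]), 0.4)]
  z scene [0.505 0.155 0.   ]
  z side [ 0.496  0.152 -0.   ]
  tri [ 0.499  0.153 -0.003]
handle_blue scene [(array([265., 168.]), 0.6), (array([208., 174.]), 0.17)]
handle_blue side [(array([277., 268.]), 0.61)]
  z scene [ 0.507 -0.198  0.115]
  z side [ 0.52  -0.186  0.115]
  tri [ 0.516 -0.189  0.122]
nose_blue scene [(array([263., 184.]), 0.73), (array([427., 309.]), 0.44)]
nose_blue side [(array([277., 278.]), 0.96), (array([158., 169.]), 0.16)]
  z scene [ 0.538 -0.162  0.086]
  z side [ 0.517 -0.191  0.086]
  tri [ 0.523 -0.182  0.071]
dock_blue scene [(array([258., 199.]), 0.67)]
dock_blue side [(array([274., 298.]), 0.6), (array([364., 357.]), 0.38)]
  z scene [ 0.525 -0.208  0.   ]
  z side [ 0.513 -0.184  0.   ]
  tri [ 0.52  -0.194  0.006]
{'time': np.float64(0.7), 'joint_positions': array([ 1.005,  0.087,  1.371,  0.   ,  1.684, -0.103]), 'qvel': array([-0.   , -0.   , -0.001,  0.001,  0.001, -0.001]), 'joint_torque': array([ 1.0000e-03, -3.3992e+01, -3.0252e+01,  7.2000e-02,  2.3000e-02,
       -0.0000e+00]), 'tool_pos': array([0.246, 0.492, 0.206]), 'ee_rot': array([ 3.141, -0.   ,  2.679]), 'wrist_force': array([0.203, 0.011, 0.476]), 'wrist_torque': array([-0.01 ,  0.044,  0.04 ]), 'finger_force': np.float64(0.0), 'width': np.float64(0.094)}
0.0188
```

View pics/scene1.png

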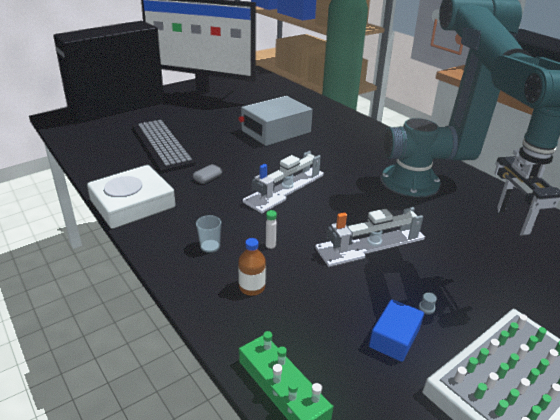

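View pics/side1.png

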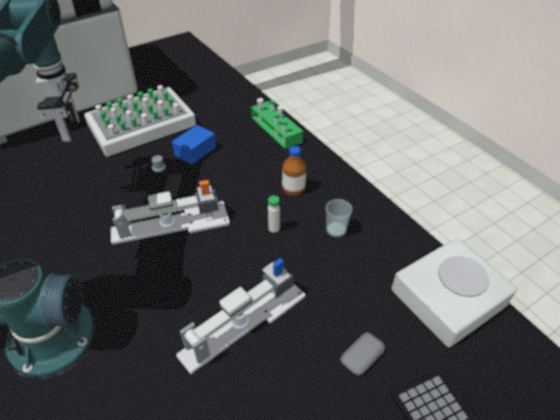

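```bash
python3 - <<'E'
from h import *
S={c:snapshot(c) for c in("scene","side")}
for px in((319,247),(328,262),(425,240),(412,231)): print("scene",px,at_z(S["scene"],px,.012).round(3)[:2])
for px in((112,240),(228,226),(222,205),(111,224)): print("side",px,at_z(S["side"],px,.012).round(3)[:2])
for q in("tube","reagent","beaker","cell","tipbox","mouse"):
    for c in S:
        r=place_of(c,q)
        if r: print(q,c,at_z(S[c],r[0]["pixel"],0).round(3)[:2],round(r[0]["score"],2))
for c in S:
  for r in masks_of(c,"dock_orange")[:1]:
    m=r["mask"]; cs=cv2.findContours(m.astype("uint8"),0,2)[0]; k=max(cs,key=cv2.contourArea)[:,0]
    pts=np.array([at_z(S[c],p,.012)[:2] for p in k]).astype("float32"); print(c,cv2.minAreaRect(pts),r["score"])
E
```

```text
scene (319, 247) [0.535 0.111]
scene (328, 262) [0.558 0.175]
scene (425, 240) [0.254 0.269]
scene (412, 231) [0.252 0.216]
side (112, 240) [0.229 0.207]
side (228, 226) [0.527 0.081]
side (222, 205) [0.553 0.166]
side (111, 224) [0.246 0.269]
tube side [0.643 0.012] 0.72
reagent scene [0.781 0.119] 0.82
reagent side [0.776 0.128] 0.77
beaker scene [ 0.774 -0.081] 0.59
beaker side [ 0.783 -0.083] 0.96
cell scene [0.464 0.446] 0.71
cell side [0.471 0.454] 0.6
tipbox scene [0.609 0.464] 0.57
tipbox side [0.601 0.466] 0.97
mouse side [ 0.589 -0.422] 0.72
scene ((0.3517797291278839, 0.13651752471923828), (0.22490166127681732, 0.39204031229019165), 73.28807067871094) 0.58
side ((0.40386420488357544, 0.22502127289772034), (0.208225816488266, 0.32913658022880554), 74.92351531982422) 0.7
```

Call:
apply_moves(
  commands=[
    [0,0,0.07,0.025,-0.033,0.03,100],
    [0,0,0.14,0.05,-0.066,0.06,100],
    [0,0,0.14,0.075,-0.1,0.06,100],
    [0,0,0.14,0.1,-0.133,0.06,100],
    [0,0,0.14,0.125,-0.166,0.06,100],
  ],
)

```text
time: 2.0
tool_pos: [0.3714, 0.3249, 0.2661]
ee_rot: [3.14, 0.001, 2.819]
wrist_force: [0.7, 0.5, -0.2]
width: 0.094
finger_force: 0.0
```

Call:
apply_moves(
  commands=[
    [0,0,0,0.03,-0.04,0,80],
    [0,0,0,0.06,-0.08,0,60],
    [0,0,0,0.09,-0.12,0,60],
    [0,0,0,0.12,-0.16,0,60],
    [0,0,0,0.127,-0.17,0,60],
  ],
)

```text
time: 2.5
tool_pos: [0.4997, 0.1522, 0.2649]
ee_rot: [-3.14, 0.0, 2.813]
wrist_force: [-0.3, -0.1, 0.4]
width: 0.0579
finger_force: 0.0
```

```bash
python3 - <<'E'
from h import *
s=snapshot("wrist"); save(s,"w1.png"); o=get_obs(); print(o["time"],o["tool_pos"],o["ee_rot"])
for q,z in(("handle_orange",.115),("nose_orange",.086),("dock_orange",0)):
    for r in place_of("wrist",q)[:2]: print(q,np.round(r["pixel"]),round(r["score"],2),at_z(s,r["pixel"],z).round(4))
R=cv2.Rodrigues(np.array(s["rvec"]))[0]; print((-R.T@np.array(s["tvec"])).round(3))
E
```

```text
2.55 [0.4994968  0.1526215  0.26480581] [-3.14013445e+00  6.00722646e-05  2.81312836e+00]
handle_orange [470.  97.] 0.59 [0.4564 0.3788 0.115 ]
handle_orange [ 95. 261.] 0.25 [ 0.4979 -0.0919  0.115 ]
nose_orange [280. 198.] 0.91 [0.5025 0.1494 0.086 ]
dock_orange [286. 182.] 0.67 [0.5025 0.1578 0.    ]
[0.42  0.181 0.443]
```

View pics/w1.png

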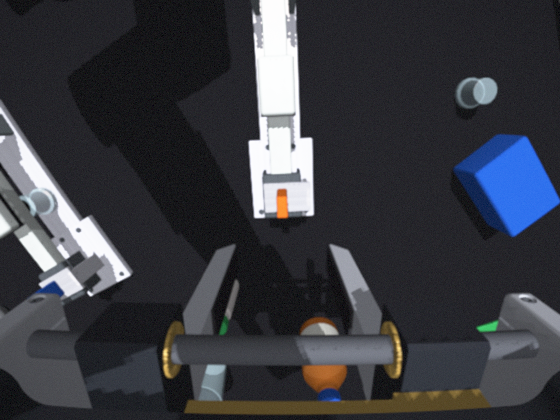

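The wrist view shows the orange paddle at about (282,205) on the coupler, the plate edges from (250,143) to (254,217) and (306,140) to (313,214), and the fingers lying either side.

```bash
python3 - <<'E'
from h import *
s=snapshot("wrist"); hsv=cv2.cvtColor(s["pixels"],cv2.COLOR_RGB2HSV)
m=cv2.inRange(hsv,(3,170,120),(17,255,255)); m[:170]=0; m[235:]=0; m[:,:260]=0; m[:,310:]=0
y,x=np.nonzero(m); print(x.min(),x.max(),y.min(),y.max(),m.sum()//255)
for r in range(y.min(),y.max()+1,3): print(r,x[y==r].min(),x[y==r].max(), s["pixels"][r,282])
for c in((.4979,.153,.115),): pass
a=[at_z(s,p,.012)[:2] for p in((250,143),(254,217),(306,140),(313,214))]
print(np.round(a,4)); 
for i,j in((0,1),(2,3)): d=a[j]-a[i]; print(np.arctan2(d[1],d[0]))
d=a[3]-a[1]; print(np.arctan2(d[1],d[0])-np.pi/2)
# fit handle pose: yaw scan, box silhouette
best=[]
from scipy.optimize import minimize
full=(m>0)
def cost(p):
    X,Y,w=p; c,sn=np.cos(w),np.sin(w)
    b=np.array([[X+c*i-sn*j,Y+sn*i+c*j,z] for i in(-.012,.012) for j in(-.006,.006) for z in(.093,.137)])
    h=cv2.convexHull((proj(s,b)*16).astype(np.int32)); im=np.zeros(m.shape,np.uint8); im=cv2.resize(im,None,fx=4,fy=4)
    cv2.fillConvexPoly(im,(h//4).astype(np.int32)+2,1); M=cv2.resize(m,None,fx=4,fy=4,interpolation=0)>0
    return (im.astype(bool)^M).sum()/16
for w in(-.4,-.35,-.3,-.25):
    r=minimize(lambda q:cost((q[0],q[1],w)),[.5,.153],method="Nelder-Mead",options=dict(initial_simplex=[[.5,.153],[.51,.153],[.5,.163]])); print(w,r.x.round(4),r.fun)
E
```

```text
274 284 193 221 254
193 276 281 [183 107  78]
196 275 282 [179  98  59]
199 274 282 [205 102  45]
202 274 282 [250 138  57]
205 274 282 [250 138  50]
208 274 282 [250 139  49]
211 275 282 [251 138  49]
214 274 283 [252 144  51]
217 274 283 [253 146  50]
220 274 283 [214 105  37]
[[0.4281 0.1336]
 [0.5335 0.1015]
 [0.4494 0.2102]
 [0.5574 0.1879]]
-0.2964673024806504
-0.20362448286124918
-0.26949932089894046
-0.4 [0.5019 0.1529] 93.3125
-0.35 [0.5034 0.1521] 92.0
-0.3 [0.5023 0.1524] 90.875
-0.25 [0.5016 0.1528] 95.875
```

Call:
apply_moves(
  commands=[
    [0,0,0,0.003,0,-0.045,45],
    [0,0,0,0.003,0,-0.09,45],
    [0,0,0,0.003,0,-0.13,40],
    [0,0,0,0.003,0,-0.164,35],
    [0,0,0,0.003,0,-0.164,35],
  ],
)

```text
time: 3.25
tool_pos: [0.496, 0.1573, 0.0964]
ee_rot: [-3.137, -0.009, 2.822]
wrist_force: [-1.5, 0.6, -0.1]
width: 0.0332
finger_force: 0.0
```

```bash
python3 - <<'E'
from h import *
s=snapshot("wrist"); o=get_obs(); print(o["tool_pos"],o["wrist_force"])
cv2.imwrite("pics/w2.png",cv2.resize(s["pixels"][130:400,130:430,::-1],None,fx=2,fy=2))
E
```

```text
[0.49812043 0.15744448 0.09978794] [-0.86222607  0.43805094  0.96286635]
```

View pics/w2.png

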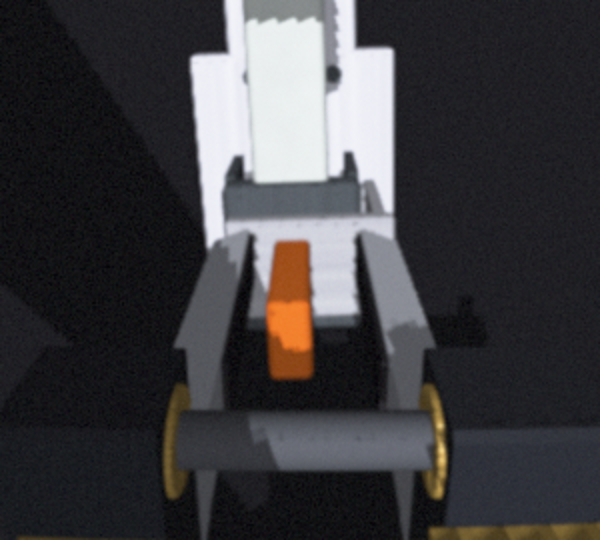

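The paddle sits between the fingers, about 4 mm towards the left finger. I'll shift by that, then close.

Call:
apply_moves(
  commands=[
    [0,0,0,0.002,-0.004,-0.001,30],
    [0,0,0,0.002,-0.004,-0.001,15],
    [0,0,0,0.002,-0.004,-0.001,0],
    [0,0,0,0.002,-0.004,-0.001,0],
    [0,0,0,0.002,-0.004,-0.001,0],
  ],
)

```text
time: 3.8
tool_pos: [0.5035, 0.1511, 0.1027]
ee_rot: [-3.141, 0.003, 2.819]
wrist_force: [-1.8, -3.3, 6.2]
width: 0.0121
finger_force: 29.9
```

Call:
apply_moves(
  commands=[
    [0,0,0,0,0,0,0],
    [0,0,0,0,0,0,0],
    [0,0,0,0,0,0,0],
    [0,0,0,0,0,0,0],
    [0,0,0,0,0,0,0],
  ],
)

```text
time: 4.3
tool_pos: [0.5035, 0.1511, 0.1027]
ee_rot: [-3.141, 0.003, 2.819]
wrist_force: [-1.1, -4.3, 5.8]
width: 0.0123
finger_force: 29.9
```

Call:
apply_moves(
  commands=[
    [0,0,0,0.001,0.002,0,0],
    [0,0,0,0.001,0.004,0,0],
    [0,0,0,0.002,0.006,0,0],
    [0,0,0,0.003,0.008,0,0],
    [0,0,0,0.003,0.009,0,0],
  ],
)

```text
time: 4.8
tool_pos: [0.5059, 0.1591, 0.1027]
ee_rot: [-3.138, 0.002, 2.819]
wrist_force: [-2.7, -6.4, 6.8]
width: 0.0119
finger_force: 29.9
```

Call:
apply_moves(
  commands=[
    [0,0,0,0,0.001,0,0],
    [0,0,0,0.001,0.002,0,0],
    [0,0,0,0.001,0.003,0,0],
    [0,0,0,0.001,0.004,0,0],
    [0,0,0,0.001,0.004,0,0],
  ],
)

```text
time: 5.3
tool_pos: [0.5068, 0.1626, 0.1027]
ee_rot: [-3.137, 0.003, 2.819]
wrist_force: [-3.2, -7.4, 8.4]
width: 0.012
finger_force: 29.9
```

Call:
apply_moves(
  commands=[
    [0,0,0,0,0.001,0,0],
    [0,0,0,0.001,0.002,0,0],
    [0,0,0,0.001,0.003,0,0],
    [0,0,0,0.001,0.003,0,0],
    [0,0,0,0.001,0.003,0,0],
  ],
)

```text
time: 5.8
tool_pos: [0.5074, 0.1644, 0.1027]
ee_rot: [-3.135, 0.002, 2.818]
wrist_force: [-4.3, -10.7, 8.2]
width: 0.0119
finger_force: 29.9
```

Call:
apply_moves(
  commands=[
    [0,0,0,0,0.001,0,0],
    [0,0,0,0.001,0.002,0,0],
    [0,0,0,0.001,0.002,0,0],
    [0,0,0,0.001,0.002,0,0],
    [0,0,0,0.001,0.002,0,0],
  ],
)

```text
time: 6.3
tool_pos: [0.5074, 0.1645, 0.1026]
ee_rot: [-3.13, 0.001, 2.817]
wrist_force: [-7.4, -14.6, 10.3]
width: 0.0121
finger_force: 30.0
```

```bash
python3 - <<'E'
import numpy as np
f=lambda t: np.array([.241*np.cos(t)-.0306*np.sin(t), .241*np.sin(t)+.0306*np.cos(t)])
for k in range(3):
    for i in range(1,6):
        a,b=k*.14,k*.14+i*.028; d=f(b)-f(a); t=b-a
        print(np.round([-.3146*t,-.949*t,0,.949*d[0],-.3146*d[0],d[1]],4).tolist())
E
```

```text
[-0.0088, -0.0266, 0.0, -0.0009, 0.0003, 0.0067]
[-0.0176, -0.0531, 0.0, -0.002, 0.0007, 0.0134]
[-0.0264, -0.0797, 0.0, -0.0032, 0.0011, 0.0201]
[-0.0352, -0.1063, 0.0, -0.0047, 0.0016, 0.0267]
[-0.044, -0.1329, 0.0, -0.0063, 0.0021, 0.0333]
[-0.0088, -0.0266, 0.0, -0.0018, 0.0006, 0.0065]
[-0.0176, -0.0531, 0.0, -0.0037, 0.0012, 0.013]
[-0.0264, -0.0797, 0.0, -0.0059, 0.0019, 0.0194]
[-0.0352, -0.1063, 0.0, -0.0082, 0.0027, 0.0258]
[-0.044, -0.1329, 0.0, -0.0106, 0.0035, 0.0321]
[-0.0088, -0.0266, 0.0, -0.0026, 0.0009, 0.0062]
[-0.0176, -0.0531, 0.0, -0.0054, 0.0018, 0.0123]
[-0.0264, -0.0797, 0.0, -0.0084, 0.0028, 0.0184]
[-0.0352, -0.1063, 0.0, -0.0115, 0.0038, 0.0243]
[-0.044, -0.1329, 0.0, -0.0148, 0.0049, 0.0302]
```

Call:
apply_moves(
  commands=[
    [-0.009,-0.027,0,-0.001,0,0.0067,0],
    [-0.018,-0.053,0,-0.002,0.001,0.0134,0],
    [-0.026,-0.08,0,-0.003,0.001,0.02,0],
    [-0.035,-0.106,0,-0.005,0.002,0.0267,0],
    [-0.044,-0.133,0,-0.006,0.002,0.0333,0],
  ],
)

```text
time: 6.8
tool_pos: [0.5018, 0.1661, 0.1331]
ee_rot: [-3.13, 0.142, 2.818]
wrist_force: [-0.9, -14.7, -2.0]
width: 0.0118
finger_force: 30.0
```

Call:
apply_moves(
  commands=[
    [-0.009,-0.027,0,-0.002,0.001,0.0065,0],
    [-0.018,-0.053,0,-0.004,0.001,0.013,0],
    [-0.026,-0.08,0,-0.006,0.002,0.0194,0],
    [-0.035,-0.106,0,-0.008,0.003,0.0258,0],
    [-0.044,-0.133,0,-0.011,0.004,0.0321,0],
  ],
)

```text
time: 7.3
tool_pos: [0.4913, 0.1692, 0.1657]
ee_rot: [-3.128, 0.284, 2.818]
wrist_force: [1.2, -18.0, 0.7]
width: 0.0121
finger_force: 30.1
```

Call:
apply_moves(
  commands=[
    [-0.009,-0.027,0,-0.003,0.001,0.0062,0],
    [-0.018,-0.053,0,-0.005,0.002,0.0123,0],
    [-0.026,-0.08,0,-0.008,0.003,0.0184,0],
    [-0.035,-0.106,0,-0.012,0.004,0.0243,0],
    [-0.044,-0.133,0,-0.015,0.005,0.0302,0],
  ],
)

```text
time: 7.8
tool_pos: [0.4765, 0.1735, 0.1966]
ee_rot: [-3.127, 0.426, 2.818]
wrist_force: [1.4, -20.6, 0.8]
width: 0.0122
finger_force: 30.2
```

Call:
apply_moves(
  commands=[
    [0,0,0,0,0,0,0],
    [0,0,0,0,0,0,0],
    [0,0,0,0,0,0,0],
    [0,0,0,0,0,0,0],
    [0,0,0,0,0,0,0],
  ],
)

```text
time: 8.3
tool_pos: [0.4766, 0.1735, 0.1964]
ee_rot: [-3.127, 0.425, 2.818]
wrist_force: [0.7, -21.3, 0.8]
width: 0.0122
finger_force: 30.2
```

```bash
python3 - <<'E'
from h import *
S={c:snapshot(c) for c in("scene","side")}
cv2.imwrite("pics/s2.png",np.hstack([cv2.resize(S[c]["pixels"][120:300,a:a+180,::-1],None,fx=2.2,fy=2.2) for c,a in(("scene",270),("side",90))]))
for q in("handle_orange","nose_orange"):
    P={c:place_of(c,q) for c in S}; print(q,[(np.round(r[0]["pixel"]),round(r[0]["score"],2)) for r in P.values() if r])
    if all(P.values()): print(tri([ray(S[c],P[c][0]["pixel"]) for c in S]).round(3))
o=get_obs(); print(o["tool_pos"],o["ee_rot"],o["qvel"].round(4),o["wrist_force"])
E
```

```text
handle_orange [(array([359., 194.]), 0.87), (array([185., 159.]), 0.67)]
[0.473 0.18  0.206]
nose_orange [(array([352., 200.]), 0.6), (array([190., 173.]), 0.84)]
[0.473 0.158 0.175]
[0.47657763 0.17346766 0.19640649] [-3.1270748   0.42448951  2.81824336] [-0.0003 -0.0016 -0.0001 -0.0003 -0.0007 -0.0032] [  1.10838841 -19.5680976    1.34023606]
```

View pics/s2.png

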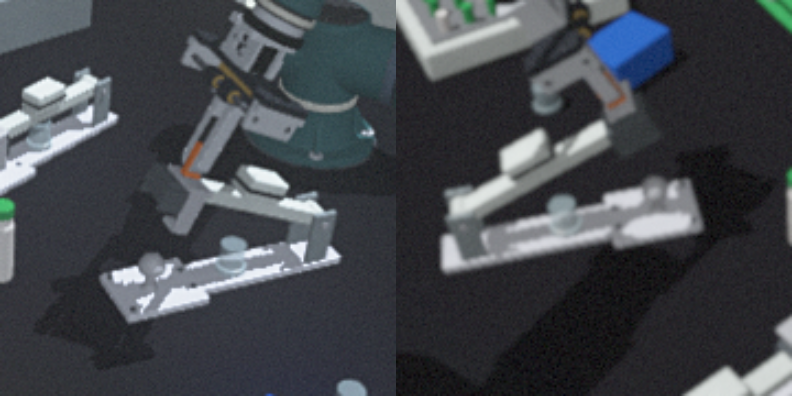

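The coupler is clear of the ball and about 9 cm up. I'll add a little more lift for margin, then settle.

Call:
apply_moves(
  commands=[
    [-0.005,-0.014,0,-0.002,0,0.003,0],
    [-0.009,-0.028,0,-0.003,0.001,0.006,0],
    [-0.009,-0.028,0,-0.003,0,0.006,0],
    [-0.009,-0.028,0,-0.003,0,0.006,0],
    [-0.009,-0.028,0,-0.003,0,0.006,0],
  ],
)

```text
time: 9.1
tool_pos: [0.4732, 0.1744, 0.2022]
ee_rot: [-3.129, 0.453, 2.818]
wrist_force: [0.9, -18.2, 0.9]
width: 0.0123
finger_force: 30.2
```

Call:
apply_moves(
  commands=[
    [0,0,0,0,0,0,0],
    [0,0,0,0,0,0,0],
    [0,0,0,0,0,0,0],
    [0,0,0,0,0,0,0],
    [0,0,0,0,0,0,0],
  ],
)

```text
time: 9.6
tool_pos: [0.4733, 0.1744, 0.2021]
ee_rot: [-3.129, 0.453, 2.818]
wrist_force: [0.6, -17.8, 1.3]
width: 0.0121
finger_force: 30.2
```

```bash
python3 - <<'E'
from bench import *
o=get_obs(); print(o["time"],o["tool_pos"],o["qvel"].round(4),o["width"],o["finger_force"],o["wrist_force"])
print(close_job())
E
```

```text
9.6 [0.47326776 0.17436686 0.2021301 ] [ 0.0002  0.0009 -0.0001 -0.0011 -0.0015 -0.0005] 0.01205296324688731 30.154886841773987 [  0.61082146 -17.77641199   1.26240222]
the job is handed in; nothing more can be done
None
```

I pulled the orange latch to its stop, lifted that boom about 9–10 cm off its ball, and handed the job in at 9.6 s with the handle still gripped and the arm still; I did not go near the blue boom or the loose things, and the hand-in gave no verdict.

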